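# Hold the spring clip open over the menu card

## Robot

A 7-joint arm with a two-finger parallel gripper is mounted at the origin on a cart in front of the work surface, level with it; the furniture and walls round the work are solid. World frame = base frame: x ahead of the robot, y to its left, z up, the work surface at z = 0. Lengths are in m, angles in rad, forces in N, time in s.
With the tool pointing down it reaches from about 0.4 to 0.9 m from the base axis. Payload 5.6 kg.
Tool frame: the origin (TCP) lies midway between the tips of the shut fingers; the grasp point (between the pads) lies 19 mm behind it; z points along the fingers, y is the line along which they close (so a half turn about z gives the same grasp; the last joint's range is limited). The gripper opens to 92 mm and grips with 3 to 60 N. Pads are 20 mm wide; open, the fingers measure 128 mm over their backs; the gripper's body (75 mm by 189 mm) begins 69 mm behind the grasp point.
Start: joints at [-1.189, 0.468, -0.012, 1.603, 0.006, 1.071, -0.056], TCP at [0.268, 0.592, 0.215] pointing down, gripper open.
Joint ranges: [-2.53, 2.53], [-0.31, 2.02], [-1.57, 1.55], [0.28, 2.44], [-1.29, 4.43], [0.15, 1.84], [-2.92, 2.92]. Speed limits (rad/s): [2.57, 2.57, 3.14, 3.14, 3.14, 3.14, 3.14].

## Interface

Orientations are given as a 3x3 rotation matrix whose columns are the frame's x, y, z axes.
In Python, from station import env, effector, solver, viewer, workorder, search_frame, tip_of gives the robot as it stands. Calls block until the motion is done:
- env.reach(position, orientation): joint-space move of the TCP to a pose.
- env.movel(position, frame=None, rate=0.15): straight line of the TCP; frame=None keeps the orientation; rate is the mean speed in m/s.
- env.goto_joints(angles): joint-space move.
- effector.release() and effector.grasp(squeeze=None): open the fingers fully, or close them until they stop; squeeze is the grip in N (None keeps the last).
- env.pause(seconds).
- solver.inverse_kinematics(position, orientation): joint angles nearest the present ones, or None.
- env.sense(): the state.
- viewer.read_camera(name): name is "side" or "top" or "wrist"; returns (picture, depth): 384x512x3 uint8, red, green, blue; 384x512 float32, m along the optical axis (not along the pixel's ray), 0 where there is no reading.
- viewer.camera_info(name): a dict with "intrinsics" (3x3 intrinsics, pixels), "dist_coeffs" ([k1, k2, p1, p2, k3] as OpenCV has them; the pictures are not rectified), "eye" and "rotation" of the camera in the world; the wrist camera has in their place "T_tool_cam" (4x4, takes a point from camera to tool coordinates, whose origin is the TCP and whose axes are the flange's). Camera axes: x right, y up, looking along -z (the intrinsics and any distortion apply to the point x, -y, -z); pixel columns grow to the right and rows downward; lengths in m; the calibration is good to about 2 mm. A picture is of the moment at which its call begins: read the wrist's pose just before it. camera_info takes no time and is no camera call.
A pose or a line that the arm cannot do raises env.PlanningError and nothing moves.
- workorder.finish_job(): hands the job in; it is judged then, once.
Trained networks look in the newest picture that a camera, given by its name, has taken for a name from the list of things; names that differ only in an ending like _2 or _b are one class to them, and where a whole thing is asked for, a point or a joint stands for the part that bears it (a point fixed in the world has none). Each returns a list of dicts, best first, with "score" (0 to 1); they miss things now and then, are a little off and sometimes report something else, mostly with a low value. They report only what shows in the picture. A call takes as long as a camera call. They do not tell look-alikes from the thing itself.
- search_frame(camera, name): "at" ([x, y, z] in m, in world coordinates, good to about 4 mm: the middle of the surface that is visible of it).
- tip_of(camera, name): "at" ([x, y, z] in m, in world coordinates, good to about 4 mm: a listed point, or the origin of a listed thing).
The state is a dict: "t": time; "joint_positions": joint angles; "joint_velocities": joint speeds; "tau": joint torques, N m; "ee_pos": TCP position; "tcp_rot": TCP orientation; "wrist_force": force on the tool from outside, world axes, zero at the start; "moment": the same for the moment, N m; "gripper_width": finger opening in m; "grasp_force": force on a finger pad.
Only numpy, scipy, OpenCV 4.12 (cv2) and the standard library are available. Lean on these libraries where they do the work, as an engineer would, in place of code of your own. Each camera call takes 0.05 s, during which the arm holds its last target. There are 200 camera calls.

## Task

First fold the clamp lever on the menu card's foot fully down, so that the card is locked in. Then squeeze the parked spring clip by its wings, lift it off its rest and bring it down over the middle of the card's top edge, jaws wide open with the edge about half-way up between them, the clip upright and in line with the card and touching it nowhere. Finish holding it there, still squeezed open in the gripper, ready for a colleague to slip a note in; leave the other things alone.

Things in the scene. Friction and masses are not known exactly. Their poses are not given: they have to be found in the camera images.
- stand: menu card on its foot, fixed to the worktop: a plywood card 4 mm thick, 100 mm wide, upright in a dark wooden foot 50 x 236 x 21 mm (z 1 to 21 mm). Origin on the worktop under the card's centre; x is square to the card's faces, y along the card towards the clamp lever, z up. The card spans y -50 to +50 mm and its top edge is 120 mm above the worktop; the foot spans y -61 to +175 mm. The lever's two steel lugs stand up to 40 mm high at y = 90 mm
- card_edge (a point): middle of the card's top edge, 120 mm above the worktop; axes as the stand's (x square to the card's faces, y along the edge, z up)
- clamp_hinge (a point): hinge of the clamp lever, 90 mm along the stand's y from the card's centre and 33 mm above the worktop; fixed on the stand, axes as the stand's; the hinge turns about x
- clamp (a joint): angle of the clamp lever, rad: 0 = fully down, lying level along the foot; 0.4 to 0.6 at the start (raised). Friction (about 0.08 N m) keeps it where it is left; a stop ends it at 0. Pressing straight down 42 mm from the hinge meets it at every start and takes about 2 N
- clamp_tip (a point): upper face of the lever at its free end, 76 mm from the hinge; the end is a black paddle 26 x 26 x 8 mm, the arm before it 16 mm wide. Lying down, the paddle's upper face is 38 mm above the worktop and the arm's 37 mm, and the lever points along the stand's +y
- rest: clip rest, fixed to the worktop: dark wooden block 50 x 70 x 24 mm high with an upright steel tab 4 mm thick, 44 mm wide (along y), reaching 24 mm above the block. Origin under its centre on the worktop; x square to the tab's faces, z up
- clip: spring clip of dark steel, about 70 g, 30 mm wide along its hinge, 80 mm tall; at the start it stands on the rest with wings up and jaws pinching the tab. Origin at the hinge pin, 62 mm above the worktop at the start; x is the direction in which jaws and wings open, y along the hinge, z up towards the wings. Wing tops are 42 mm above the pin, jaw tips 38 mm below it
- clip_grip (a point): grasp point between the wings, 28 mm above the hinge pin (14 mm below the wing tops), 90 mm above the worktop at the start; axes as the clip's. Parked, the wings splay to 40 mm over their tops; squeezed together along x they become parallel, 22 mm over their outer faces, and stop there (jaws then fully open). Squeezing takes 3 to 7 N at the wings; a grip of 20 N holds it against the stop
- clip_mouth (a point): point midway between the jaw tips, 36 mm below the hinge pin and 64 mm below clip_grip; axes as the clip's
- clip_jaw (a joint): angle of each jaw, rad (both turn alike): -0.06 = sprung shut, 0 = jaws parallel and 4 mm apart, as when parked on the tab, 0.21 = fully open, when the tips are 19 mm apart and the jaws 11 mm apart half-way up. A spring shuts it
- sachet_tin: flat tin with paper sachets, 69 x 90 x 24 mm; a bystander
- mug: wide cup with a handle, 94 x 120 x 58 mm; a bystander
- shaker: round shaker tin, 66 mm across, 97 mm high; a bystander
- jar_2: jar with a black lid, 79 mm across, 154 mm high; a bystander
- jar_3: squat jar with a grey metal lid, 93 mm across, 132 mm high; a bystander
There are look-alikes about, which are no part of the job. What is shaped like the clip but pink is not meant. Of the things that look like the stand, the larger one is meant.

How it is judged:
By the outcome, as a careful person would: the job done as asked, in the order asked, and still so for the second after the job is handed in, while the arm keeps its last pose, push and grip.
It also fails if it takes over 58 s, if anything falls off the work surface, if the arm or the gripper's body presses on something with over 40 N, if the wrist force passes 120 N, or if a joint passes its speed limit or range.

## Working session

There is one attempt and no reset: what is moved stays moved. The work goes in short steps, each a Python script; the robot and the scene stay as the last script left them, time stands still between calls to the robot, and variables do not carry over. Pictures are saved under pics/ and viewed, at most 10 in all, crops included, and the job is handed in when it is done.

```bash
ls; mkdir -p pics
python3 - <<'E'
from station import env, viewer, search_frame, tip_of
import cv2, numpy as np
for c in ("top","side"):
    im,d=viewer.read_camera(c); cv2.imwrite(f"pics/{c}0.png",im[:,:,::-1]); np.save(f"{c}_d.npy",d)
    for n in ("stand","card_edge","clamp_hinge","clamp_tip","rest","clip","clip_grip","clip_mouth"):
        print(c,n,[(np.round(r["at"],3).tolist(),round(r["score"],2)) for r in tip_of(c,n)])
    i=viewer.camera_info(c); print({k:np.round(v,3).tolist() for k,v in i.items()})
print(viewer.camera_info("wrist")); print(env.sense()["t"])
E
```

```text
pics
top stand [([0.476, 0.492, 0.002], 0.9), ([0.515, 0.21, -0.001], 0.59)]
top card_edge [([0.482, 0.486, 0.08], 0.79), ([0.533, 0.359, 0.07], 0.74), ([0.512, 0.208, 0.117], 0.55)]
top clamp_hinge [([0.532, 0.292, 0.036], 0.95), ([0.476, 0.55, 0.02], 0.93)]
top clamp_tip [([0.537, 0.359, 0.072], 0.52)]
top rest [([0.48, -0.223, 0.0], 0.69)]
top clip [([0.478, -0.22, 0.063], 0.67), ([0.487, -0.314, 0.037], 0.63), ([0.471, -0.106, 0.033], 0.44), ([0.509, 0.209, 0.116], 0.41)]
top clip_grip [([0.488, -0.319, 0.066], 0.6), ([0.483, -0.216, 0.092], 0.48), ([0.47, -0.108, 0.061], 0.46), ([0.514, 0.208, 0.119], 0.28)]
top clip_mouth [([0.468, -0.111, 0.003], 0.66), ([0.483, -0.216, 0.023], 0.6), ([0.488, -0.314, 0.004], 0.55)]
{'intrinsics': [[487.553, 0.0, 249.48], [0.0, 487.553, 193.649], [0.0, 0.0, 1.0]], 'dist_coeffs': [-0.028, 0.0, 0.0, 0.0, 0.0], 'eye': [-0.476, 0.325, 1.422], 'rotation': [[-0.229, 0.758, -0.611], [-0.973, -0.168, 0.157], [0.017, 0.63, 0.776]]}
side stand [([0.517, 0.202, 0.003], 0.76), ([0.478, 0.487, -0.004], 0.52)]
side card_edge [([0.48, 0.49, 0.076], 0.71)]
sid
[... 710 characters left out ...]
tation': [[0.91, 0.221, -0.352], [-0.415, 0.511, -0.753], [0.013, 0.831, 0.556]]}
{'intrinsics': array([[288.7621673 ,   0.        , 253.35436189],
       [  0.        , 288.7621673 , 190.34868285],
       [  0.        ,   0.        ,   1.        ]]), 'dist_coeffs': array([-0.06027982,  0.        ,  0.        ,  0.        ,  0.        ]), 'T_tool_cam': array([[ 1.01266429e-04,  9.68682865e-01,  2.48301220e-01,
         7.02539444e-02],
       [ 9.99999873e-01, -2.20831945e-04,  4.53681640e-04,
        -4.86093915e-04],
       [ 4.94306472e-04,  2.48301142e-01, -9.68682765e-01,
        -1.70134333e-01],
       [ 0.00000000e+00,  0.00000000e+00,  0.00000000e+00,
         1.00000000e+00]])}
0.9
```

View pics/top0.png

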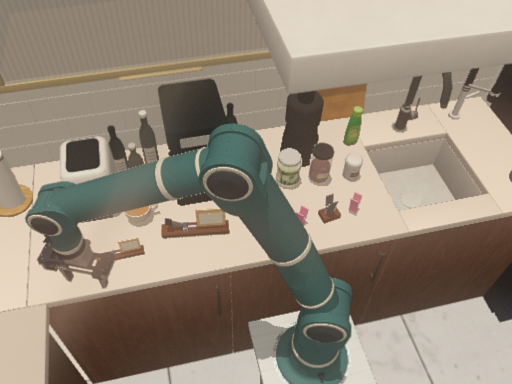

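View pics/side0.png

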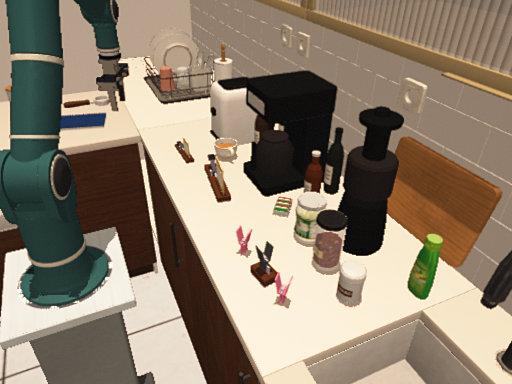

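The top view shows the larger stand at about (195,228) with its raised lever, the small one at (130,250). The steel clip is on its rest at (330,210) with pink clips to either side, at (303,215) and (355,202). The side view agrees, with the clip at (264,262). Next I'll measure with the wrist camera.

```bash
cat > h.py <<'E'
from station import env, effector, solver, viewer, workorder, search_frame, tip_of
import numpy as np, cv2
def R(yaw):   # tool down, tool y along world direction yaw
    y=np.array([np.cos(yaw),np.sin(yaw),0]); z=np.array([0,0,-1.]); return np.column_stack([np.cross(y,z),y,z])
def campose(cam,s):
    i=viewer.camera_info(cam)
    if cam!="wrist": return i,np.asarray(i["rotation"]),np.asarray(i["eye"])
    T=i["T_tool_cam"]; Q=np.asarray(s["tcp_rot"]); return i,Q@T[:3,:3],np.asarray(s["ee_pos"])+Q@T[:3,3]
def look(cam,name):
    s=env.sense(); im,d=viewer.read_camera(cam); i,Rc,e=campose(cam,s)
    cv2.imwrite(f"pics/{name}.png",im[:,:,::-1])
    v,u=np.mgrid[:384,:512]; uv=np.stack([u,v],-1).reshape(-1,1,2).astype(np.float64)
    n=cv2.undistortPoints(uv,i["intrinsics"],i["dist_coeffs"])[:,0]; z=d.reshape(-1,1)
    P=(np.hstack([n*z,z])*[1,-1,-1])@Rc.T+e; P[z[:,0]==0]=np.nan
    P=P.reshape(384,512,3); np.savez(f"{name}.npz",im=im,P=P,Rc=Rc,e=e); return im,P
def tips(cam,names):
    for n in names: print(cam,n,[(np.round(r["at"],4).tolist(),round(r["score"],2)) for r in tip_of(cam,n)])
E
python3 - <<'E'
from h import *
s=env.sense(); print(np.round(s["tcp_rot"],2).tolist())
for p,yw in (((.53,.25,.27),-.16),((.48,-.22,.25),0)):
  for y in (yw,yw+np.pi): print(p,y,np.round(solver.inverse_kinematics(np.array(p),R(y)),2))
env.movel([.268,.592,.30],rate=.3)
env.reach(np.array([.53,.25,.27]),R(-.16))
look("wrist","w1"); tips("wrist",["stand","card_edge","clamp_hinge","clamp_tip"])
print(env.sense()["t"])
E
```

```text
[[-0.91, 0.41, 0.0], [0.41, 0.91, 0.0], [-0.0, 0.0, -1.0]]
(0.53, 0.25, 0.27) -0.16 [-0.81  0.31  0.4   1.73 -0.13  1.13 -0.54]
(0.53, 0.25, 0.27) 2.981592653589793 [-0.36  0.32 -0.18  1.69  0.06  1.13  2.43]
(0.48, -0.22, 0.25) 0 [-0.4   0.29  0.94  1.91 -0.27  1.07  0.64]
(0.48, -0.22, 0.25) 3.141592653589793 [-0.65  0.51  1.37  1.92 -0.54  1.17 -2.22]
wrist stand [([0.516, 0.2073, 0.0006], 0.59), ([0.479, 0.4907, 0.0058], 0.58)]
wrist card_edge [([0.513, 0.2061, 0.1201], 0.63)]
wrist clamp_hinge [([0.5313, 0.2941, 0.0312], 0.57)]
wrist clamp_tip [([0.5377, 0.3568, 0.0727], 0.93)]
3.175
```

```bash
cat > card.py <<'E'
import numpy as np,sys,cv2
def fit(name,zlo=.112,zhi=.128):
    P=np.load(name+".npz")["P"].reshape(-1,3)
    m=(np.hypot(P[:,0]-.515,P[:,1]-.207)<.062)&(P[:,2]>zlo)&(P[:,2]<zhi); Q=P[m]
    (c,(w,h),a)=cv2.minAreaRect(Q[:,:2].astype(np.float32))
    vx,vy,_,_=cv2.fitLine(Q[:,:2].astype(np.float32),cv2.DIST_HUBER,0,.01,.01).ravel()
    s=np.sign(vy); t=Q[:,:2]@[s*vx,s*vy]; n=Q[:,:2]@[s*vy,-s*vx]
    print(name,len(Q),"rect",np.round(c,4),round(w,4),round(h,4),round(a,1),"yaw",np.arctan2(-s*vx,s*vy),"t",np.percentile(t,[0,2,98,100]).round(4),"n",np.percentile(n,[1,50,99]).round(4),"z",np.percentile(Q[:,2],[5,50,95]).round(4))
    tm=(t.min()+t.max())/2; print("centre",tm*np.array([s*vx,s*vy])+np.median(n)*np.array([s*vy,-s*vx]))
if __name__=="__main__":
    for n in sys.argv[1:]: fit(n)
E
python3 card.py w1
```

```text
w1 283 rect [0.5153 0.2059] 0.0996 0.004 82.2 yaw -0.13641162 t [0.2243 0.2264 0.3231 0.3239] n [0.4805 0.4825 0.4844] z [0.1176 0.1199 0.1213]
centre [0.51532249 0.2059112 ]
```

View pics/w1.png

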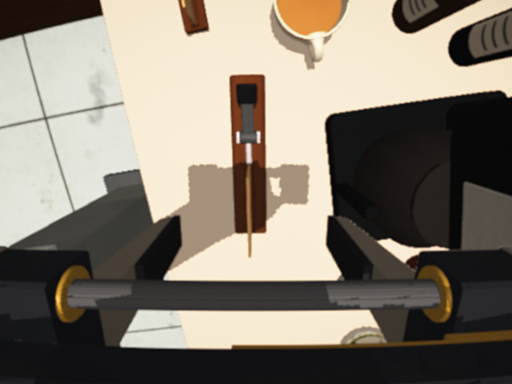

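The wrist picture shows the card edge at (249,165–255), hinge lugs at (249,138), and lever paddle at (247,95). The coffee machine begins at about u=328, so I'll check its clearance before pressing.

Run:
```python
import numpy as np
from h import viewer
def cloud(cam,d):
    pass
P=np.load("w1.npz")["P"].reshape(-1,3)
a=-.1364; sx=np.array([np.cos(a),np.sin(a)]); sy=np.array([-np.sin(a),np.cos(a)]); c=np.array([.5153,.2059])
L=np.c_[(P[:,:2]-c)@sx,(P[:,:2]-c)@sy,P[:,2]]
for lo in range(-100,260,40):
    m=(L[:,1]*1e3>lo)&(L[:,1]*1e3<lo+40)&(L[:,0]>.03)&(L[:,2]>.03)&(L[:,2]<.3)
    if m.any(): q=L[m]; print(lo,m.sum(),"xmin",np.percentile(q[:,0],[0,2]).round(3),"z",np.percentile(q[:,2],[2,50,98]).round(3))
m=(abs(L[:,0])<.02)&(L[:,1]>.08)&(L[:,1]<.18)&(L[:,2]>.028)
q=L[m]
for lo in range(80,180,8):
    k=q[(q[:,1]*1e3>lo)&(q[:,1]*1e3<lo+8)]
    if len(k): print(lo,len(k),np.median(k,0).round(4))
```

```text
-100 67 xmin [0.18  0.184] z [0.039 0.04  0.042]
-60 676 xmin [0.128 0.13 ] z [0.039 0.041 0.153]
-20 2355 xmin [0.117 0.117] z [0.038 0.163 0.182]
20 6579 xmin [0.052 0.052] z [0.04  0.169 0.298]
60 6717 xmin [0.112 0.118] z [0.039 0.147 0.299]
100 4928 xmin [0.111 0.12 ] z [0.038 0.041 0.299]
140 307 xmin [0.269 0.274] z [0.035 0.04  0.056]
180 2243 xmin [0.052 0.059] z [0.032 0.063 0.113]
220 4072 xmin [0.034 0.04 ] z [0.033 0.042 0.123]
80 105 [-0.0001  0.0845  0.0398]
88 147 [-0.0011  0.0914  0.0404]
96 91 [0.0003 0.0992 0.0419]
104 72 [0.     0.108  0.0468]
112 72 [0.0003 0.1158 0.0508]
120 90 [-0.      0.124   0.0549]
128 94 [0.0003 0.1327 0.0598]
136 140 [-0.0006  0.1397  0.0644]
144 152 [-0.0003  0.1478  0.0691]
152 78 [-0.0008  0.1543  0.0707]
```

```bash
python3 - <<'E'
from h import *
a=-.1364; sy=np.array([-np.sin(a),np.cos(a)]); c=np.array([.5153,.2059]); p=c+.133*sy
effector.grasp(squeeze=10)
env.reach(np.r_[p,.16],R(a)); env.movel(np.r_[p,.068],rate=.15)
f0=env.sense()["wrist_force"]; print(f0)
for z in np.arange(.060,.029,-.004).tolist():
    env.movel(np.r_[p,z],rate=.05); s=env.sense(); f=s["wrist_force"]
    print(round(z,4),np.round(s["ee_pos"],4),np.round(f,1))
    if f[2]>12: break
env.pause(.3); print(env.sense()["wrist_force"])
env.movel(np.r_[p,.2],rate=.25)
env.reach(np.r_[c+.05*sy,.27],R(a)); look("wrist","w2"); tips("wrist",["clamp_tip"])
print(env.sense()["t"])
E
python3 card.py w2
python3 - <<'E'
import numpy as np
P=np.load("w2.npz")["P"].reshape(-1,3)
a=-.1364; sx=np.array([np.cos(a),np.sin(a)]); sy=np.array([-np.sin(a),np.cos(a)]); c=np.array([.5153,.2059])
q=np.c_[(P[:,:2]-c)@sx,(P[:,:2]-c)@sy,P[:,2]]
q=q[(abs(q[:,0])<.006)&(q[:,2]>.028)]
for lo in range(80,180,8):
    k=q[(q[:,1]*1e3>lo)&(q[:,1]*1e3<lo+8)]
    if len(k): print(lo,len(k),np.median(k,0).round(4))
E
```

```text
[-0.39063953 -0.24237561 -0.80067211]
0.06 [0.5336 0.3378 0.0603] [0.1 0.3 0.2]
0.056 [0.5332 0.3376 0.0558] [ 0.4 -0.  -0.1]
0.052 [0.5331 0.3375 0.0516] [-0.3  0.  -0.9]
0.048 [0.5331 0.3374 0.0476] [ 0.5 -0.3  0.5]
0.044 [0.5332 0.3375 0.0436] [-0.2  0.1 -0.2]
0.04 [0.5332 0.3374 0.0396] [-0.6  0.4  0.1]
0.036 [0.5338 0.3378 0.0378] [-3.4 -2.2 13.2]
[-4.09951967 -1.89264952 12.84217841]
wrist clamp_tip [([0.5405, 0.369, 0.0378], 0.71)]
9.425
w2 147 rect [0.519  0.2338] 0.0431 0.0035 82.2 yaw -0.16503069 t [0.2943 0.2957 0.3373 0.3375] n [0.4712 0.4734 0.4758] z [0.1181 0.1197 0.1211]
centre [0.51890696 0.233812  ]
80 610 [0.004  0.0808 0.3734]
88 48 [0.     0.0921 0.0409]
96 48 [0.    0.1   0.037]
104 48 [0.     0.1081 0.0369]
112 48 [0.     0.1161 0.0369]
120 47 [0.0007 0.1233 0.037 ]
128 48 [0.     0.1318 0.0368]
136 49 [0.0007 0.1402 0.0374]
144 68 [-0.0007  0.1479  0.038 ]
152 60 [0.     0.1562 0.0381]
160 40 [0.     0.1626 0.038 ]
```

The lever is down and level (37–38 mm all along). On to the clip.

Run:
```python
from h import *
effector.release()
env.reach(np.array([.481,-.235,.26]),R(0)); im,P=look("wrist","w3"); tips("wrist",["clip","clip_grip","clip_mouth","rest"])
env.reach(np.array([.481,-.275,.26]),R(0)); look("wrist","w4"); tips("wrist",["clip","clip_grip","clip_mouth","rest"])
print(env.sense()["t"])
for n in ("w3","w4"):
    P=np.load(n+".npz")["P"].reshape(-1,3); 
    for lo,hi in ((.098,.108),(.03,.09),(.018,.028)):
        q=P[(np.hypot(P[:,0]-.481,P[:,1]+.218)<.048)&(P[:,2]>lo)&(P[:,2]<hi)]
        if len(q)>5: print(n,lo,len(q),[np.round(x,4) for x in cv2.minAreaRect(q[:,:2].astype(np.float32))],q.mean(0).round(4),np.median(q[:,2]).round(4))
    q=P[(abs(P[:,1]+.218)<.06)&(abs(P[:,0]-.481)>.05)&(abs(P[:,0]-.481)<.2)&(P[:,2]>.05)&(P[:,2]<.2)]
    print("near",len(q),q.min(0).round(3) if len(q) else "",q.max(0).round(3) if len(q) else "")
```

```text
wrist clip [([0.4773, -0.2175, 0.0614], 0.88), ([0.4688, -0.1061, 0.0385], 0.75), ([0.6781, -0.1219, 0.0011], 0.71), ([0.4878, -0.314, 0.041], 0.66), ([0.4829, -0.2236, 0.0915], 0.4)]
wrist clip_grip [([0.4676, -0.1145, 0.0661], 0.83), ([0.4811, -0.2224, 0.0914], 0.82), ([0.4897, -0.3172, 0.0651], 0.82), ([0.483, -0.2203, -0.0035], 0.22)]
wrist clip_mouth [([0.4689, -0.1042, 0.0043], 0.98), ([0.4786, -0.2174, 0.028], 0.88), ([0.4848, -0.3144, 0.004], 0.57)]
wrist rest [([0.4814, -0.2223, -0.0027], 0.58)]
wrist clip [([0.4769, -0.2146, 0.0635], 0.94), ([0.4868, -0.3124, 0.0391], 0.68), ([0.4673, -0.1076, 0.036], 0.57)]
wrist clip_grip [([0.4806, -0.2234, 0.0917], 0.85), ([0.4871, -0.32, 0.0669], 0.67), ([0.4698, -0.1117, 0.0672], 0.65), ([0.667, -0.242, -0.0014], 0.6)]
wrist clip_mouth [([0.4801, -0.216, 0.0285], 0.94), ([0.4841, -0.3119, 0.008], 0.64), ([0.4703, -0.107, 0.0058], 0.56), ([0.6556, -0.3652, -0.0013], 0.26)]
wrist rest [([0.481, -0.2221, -0.0061], 0.95)]
13.375
w3 0.098 226 [array([ 0.4802, -0.2171]), array([0.0388, 0.0293]), np.float64(8.6844)] [ 0.48   -0.2167  0.1027] 0.1032
w3 0.03 565 [array([ 0.4808, -0.2209]), array([0.0264, 0.0436]), np.float64(9.0008)] [ 0.4797 -0.2166  0.0698] 0.0693
w3 0.018 856 [array([ 0.4809, -0.2211]), array([0.0499, 0.0702]), np.float64(8.9329)] [ 0.4813 -0.215   0.0237] 0.0239
near 6190 [ 0.623 -0.278  0.05 ] [ 0.681 -0.158  0.157]
w4 0.098 249 [array([ 0.4802, -0.2171]), array([0.0388, 0.0292]), np.float64(8.8428)] [ 0.4801 -0.2168  0.1026] 0.103
w4 0.03 591 [array([ 0.4809, -0.2209]), array([0.0262, 0.044 ]), np.float64(9.1867)] [ 0.4802 -0.2174  0.0704] 0.0693
w4 0.018 918 [array([ 0.4808, -0.2209]), array([0.05  , 0.0706]), np.float64(8.8646)] [ 0.4813 -0.2211  0.0235] 0.0237
near 6676 [ 0.623 -0.278  0.05 ] [ 0.681 -0.158  0.157]
```

View pics/w3.png

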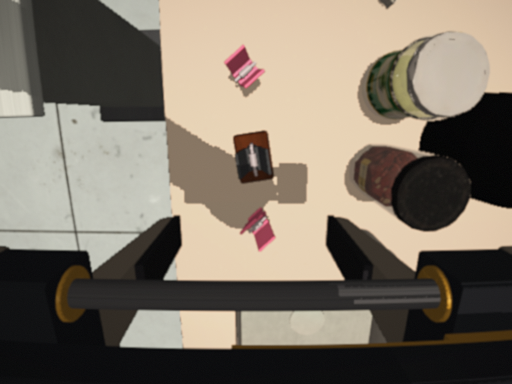

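The picture shows the steel clip on its rest at (253,158), the pink ones at (244,67) and (260,230), and the jars at right. From the cloud, the clip centre is (0.4802, -0.2171), its yaw about 8.9° and its wing tops at z 0.104.

```bash
python3 - <<'E'
from h import *
b=np.deg2rad(8.9); a=-.1364; g=np.array([.4802,-.2171])
sy=np.array([-np.sin(a),np.cos(a)]); c=np.array([.5153,.2059])
env.reach(np.r_[g,.18],R(b)); env.movel(np.r_[g,.071],rate=.15)
print(env.sense()["ee_pos"]); effector.grasp(squeeze=24); env.pause(.2)
s=env.sense(); print(s["gripper_width"],s["grasp_force"],s["wrist_force"])
env.movel(np.r_[g,.25],rate=.15); s=env.sense(); print(s["gripper_width"],s["grasp_force"],s["ee_pos"])
env.reach(np.r_[c,.27],R(a)); env.movel(np.r_[c,.19],rate=.15)
s=env.sense(); print(s["gripper_width"],s["grasp_force"],s["ee_pos"],s["t"])
for n in ("wrist","side","top"): look(n,"h_"+n)
tips("wrist",["clip","clip_mouth","clip_grip","card_edge"])
tips("side",["clip","clip_mouth","clip_grip","card_edge"])
im=np.hstack([cv2.resize(cv2.imread("pics/h_wrist.png"),None,fx=.78,fy=.78),cv2.resize(cv2.imread("pics/h_side.png")[130:230,150:280],(390,300))[:299]] ) if 0 else None
cv2.imwrite("pics/v1.png",cv2.imread("pics/h_wrist.png"))
E
python3 card.py h_wrist
```

```text
[ 0.48094194 -0.21790989  0.07195638]
0.02133417863815475 24.013699293136597 [1.16599553 0.62979947 5.70803257]
0.021070143648145266 23.99683713912964 [ 0.47961565 -0.21681713  0.24912578]
0.02126324965957922 23.996928334236145 [0.51605406 0.205558   0.19064296] 19.5917
wrist clip []
wrist clip_mouth [([0.5176, 0.2038, 0.1455], 0.67)]
wrist clip_grip [([0.5134, 0.1986, 0.2102], 0.96)]
wrist card_edge [([0.515, 0.2073, 0.1179], 0.9)]
side clip [([0.4876, -0.3188, 0.0373], 0.76), ([0.4728, -0.1071, 0.0382], 0.66), ([0.5205, 0.207, 0.1772], 0.42)]
side clip_mouth [([0.4694, -0.1064, 0.001], 0.76), ([0.5185, 0.2014, 0.1466], 0.67), ([0.488, -0.3156, -0.0018], 0.65), ([0.5144, 0.2054, 0.2068], 0.51), ([0.5149, 0.2052, 0.1779], 0.36)]
side clip_grip [([0.4875, -0.3123, 0.067], 0.69), ([0.4677, -0.1063, 0.073], 0.51), ([0.5164, 0.2082, 0.2073], 0.44)]
side card_edge [([0.5156, 0.2044, 0.1193], 0.89)]
h_wrist 302 rect [0.515  0.2059] 0.0996 0.0035 82.2 yaw -0.13665566 t [0.2244 0.2735 0.3234 0.324 ] n [0.4804 0.4822 0.4839] z [0.1182 0.1197 0.121 ]
centre [0.51504436 0.20593188]
```

View pics/v1.png

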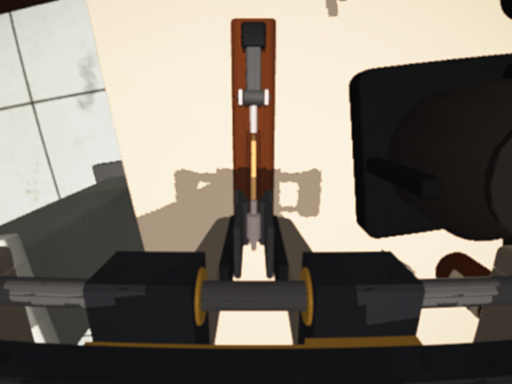

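The wrist picture shows the clip held with both jaws open either side of the card line: jaws at about (237,245) and (269,245), card at (253,150–240). I'll measure the jaws against the card from the cloud.

Run:
```python
import numpy as np
a=-.1364; sx=np.array([np.cos(a),np.sin(a)]); sy=np.array([-np.sin(a),np.cos(a)]); c=np.array([.5152,.2059])
for n in ("h_wrist","h_side","h_top"):
    P=np.load(n+".npz")["P"].reshape(-1,3); L=np.c_[(P[:,:2]-c)@sx,(P[:,:2]-c)@sy,P[:,2]]*1e3
    for z in range(136,200,6):
        q=L[(abs(L[:,0])<25)&(abs(L[:,1])<30)&(L[:,2]>z)&(L[:,2]<=z+6)]
        for s,k in (("L",q[q[:,0]<0]),("R",q[q[:,0]>0])):
            if len(k)>2: print(n,z,s,len(k),"x",np.percentile(k[:,0],[5,50,95]).round(1),"y",np.percentile(k[:,1],[2,50,98]).round(1))
import cv2
t=cv2.imread("pics/h_side.png")[130:220,170:270]; cv2.imwrite("pics/v2.png",cv2.resize(t,None,fx=6,fy=6,interpolation=cv2.INTER_CUBIC))
```

```text
h_wrist 142 L 48 x [-14.2 -13.6 -11.2] y [-4.   8.9 14.9]
h_wrist 142 R 47 x [11.6 13.7 14.6] y [-0.8  9.  14.8]
h_wrist 148 L 28 x [-12.9 -11.5  -9.4] y [ 6.1 11.9 14.8]
h_wrist 148 R 32 x [ 9.5 11.6 13.6] y [ 5.2 11.8 15. ]
h_wrist 154 L 21 x [-10.6  -9.6  -8.1] y [ 9.1 13.4 15. ]
h_wrist 154 R 17 x [ 7.7 10.1 10.3] y [ 9.1 14.3 15. ]
h_wrist 160 L 15 x [-8.7 -8.  -6.3] y [10.6 14.5 14.9]
h_wrist 160 R 19 x [6.8 8.4 9.2] y [10.1 14.1 15. ]
h_wrist 166 L 14 x [-7.9 -7.  -5.4] y [12.4 14.3 14.8]
h_wrist 166 R 13 x [5.4 6.7 7.8] y [13.1 14.5 14.8]
h_wrist 172 L 42 x [-6.3 -3.5 -2.8] y [-14.2  12.4  14.8]
h_wrist 172 R 39 x [3.2 3.8 6.7] y [-14.8  12.3  14.8]
h_wrist 178 L 278 x [-9.2 -5.3 -0.2] y [-16.2   6.4  16. ]
h_wrist 178 R 252 x [0.5 5.1 8.5] y [-16.2   7.   16.2]
h_wrist 184 L 216 x [-8.5 -2.7 -0.2] y [-11.9   0.3  14.5]
h_wrist 184 R 226 x [0.5 3.  8. ] y [-10.6   1.5  14.5]
h_wrist 190 L 67 x [-20.7 -13.6  -7. ] y [ 8.2  9.3 14.8]
h_wrist 190 R 79 x [ 6.8 12.7 20.8] y [-12.5   8.7  14.6]
h_wrist 196 L 103 x [-21.9 -13.4  -6.7] y [ 3.3  8.8 14.7]
h_wrist 196 R 90 x [ 7.2 15.2
[... 753 characters left out ...]
 -0.5]
h_side 190 L 9 x [-23.8 -17.  -12.1] y [-14.4  -9.2  -1. ]
h_side 190 R 7 x [ 5.3  6.7 15.6] y [-16.3  -8.8   4.9]
h_side 196 L 10 x [-23.7 -16.2 -10.9] y [-15.2  -8.5  -1.9]
h_side 196 R 10 x [ 5.5 13.3 19. ] y [-16.8 -12.4  -7.6]
h_top 136 L 3 x [-10.9  -9.4  -8.3] y [-11.1  -4.7   1.6]
h_top 142 L 7 x [-15.2 -13.4 -11.4] y [-11.2   5.   14.4]
h_top 148 L 15 x [-13.8 -10.2  -6.7] y [-10.9   4.6  14.5]
h_top 154 L 9 x [-14.6  -9.4  -7.1] y [-11.   -2.   10.8]
h_top 160 L 13 x [-11.6  -8.6  -6.9] y [-12.4   0.8  14. ]
h_top 166 L 13 x [-9.7 -9.  -4.4] y [-11.9   0.3  13.5]
h_top 178 L 10 x [-14.  -11.2  -9.9] y [-12.4   1.6  12.3]
h_top 196 L 3 x [-24.1 -22.  -20.2] y [-6.7 -3.6 -0.5]
```

View pics/v2.png

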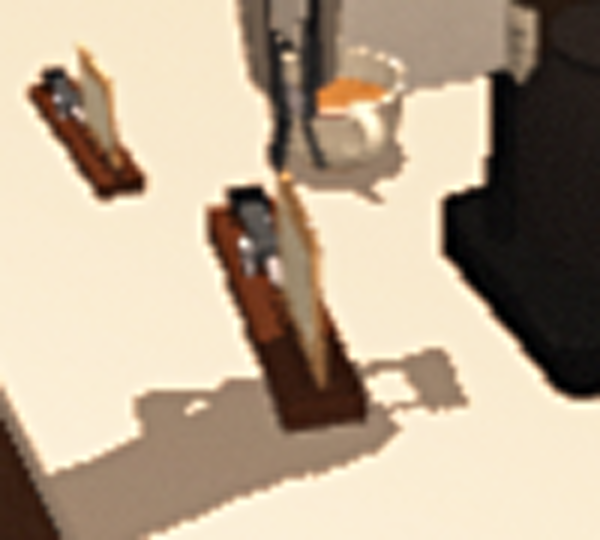

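The clip is centred to within about 0.3 mm, upright and in line. Lowering it now.

Run:
```python
from h import *
a=-.1364; c=np.array([.5152,.2059])
env.movel(np.r_[c,.170],rate=.08); print(env.sense()["ee_pos"],env.sense()["wrist_force"])
env.movel(np.r_[c,.1485],rate=.04); env.pause(.4)
s=env.sense(); print(s["ee_pos"],s["wrist_force"],s["gripper_width"],s["grasp_force"],s["t"])
im,P=look("wrist","f_wrist")
sx=np.array([np.cos(a),np.sin(a)]); sy=np.array([-np.sin(a),np.cos(a)])
P=P.reshape(-1,3); L=np.c_[(P[:,:2]-c)@sx,(P[:,:2]-c)@sy,P[:,2]]*1e3
for z in range(98,136,6):
    q=L[(abs(L[:,0])<20)&(abs(L[:,1])<17)&(L[:,2]>z)&(L[:,2]<=z+6)]
    print(z,[(len(k),np.median(k,0).round(1)) for k in (q[q[:,0]<-3.5],q[abs(q[:,0])<=3.5],q[q[:,0]>3.5]) if len(k)])
q=L[(abs(L[:,0])<5)&(abs(L[:,1])<45)&(L[:,1]>16)&(L[:,2]>115)&(L[:,2]<125)]; print("card",np.median(q,0),np.percentile(q[:,0],[2,98]))
cv2.imwrite("pics/v3.png",cv2.resize(im[100:300,150:360,::-1],None,fx=2.8,fy=2.8))
```

```text
[0.51471559 0.20556483 0.16908389] [ 0.0903665   0.52337157 -0.613476  ]
[0.51521574 0.20595288 0.14861374] [-0.058897    0.04876532 -0.28687473] 0.020983177944349923 23.996868431568146 21.625
98 [(7, array([-14.2,  11.2, 103.5])), (10, array([ 13.6,   7.1, 103.6]))]
104 [(60, array([-14.1,   9.7, 105.5])), (63, array([ 11.9,  10.7, 105.6]))]
110 [(20, array([-11.4,  14.7, 112.6])), (22, array([  9.2,  12.6, 114.7]))]
116 [(20, array([ -9.7,  13.8, 118.4])), (59, array([  0.3,  13.4, 119.5])), (16, array([  7.9,  14.4, 119.6]))]
122 [(14, array([ -7.7,  14.8, 125.4])), (13, array([  6.5,  14.6, 124.1]))]
128 [(13, array([ -5.8,  14.5, 131.3])), (1, array([  3. ,  14.4, 131.2])), (11, array([  5. ,  15. , 130.8]))]
134 [(162, array([ -6.3,   7.9, 139.3])), (49, array([  2.9,  10. , 135.9])), (98, array([  4.9,   2.7, 139.4]))]
card [-3.72654314e-02  3.07932634e+01  1.19642487e+02] [-1.79796263  1.76445226]
```

View pics/v3.png

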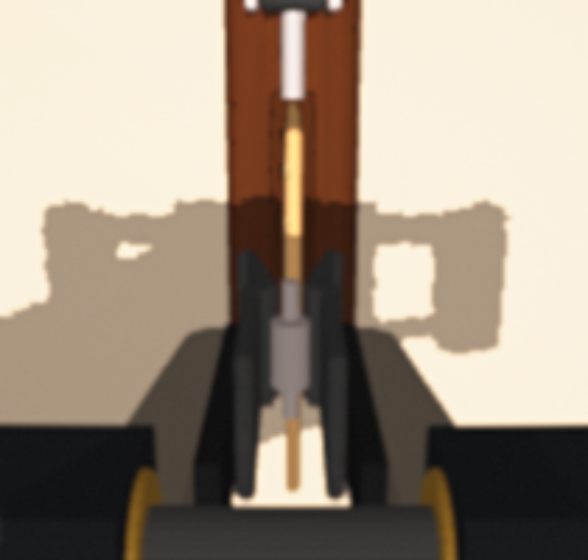

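The card runs between the open jaws, touching neither; the jaws' middle is about 0.9 mm towards -x, so I'll centre it and recheck.

Run:
```python
from h import *
a=-.1364; c=np.array([.5152,.2059]); sx=np.array([np.cos(a),np.sin(a)]); sy=np.array([-np.sin(a),np.cos(a)])
env.movel(np.r_[c+.0009*sx,.1485],rate=.02); env.pause(.4)
im,P=look("wrist","f2")
P=P.reshape(-1,3); L=np.c_[(P[:,:2]-c)@sx,(P[:,:2]-c)@sy,P[:,2]]*1e3
for z in (104,110,116,122):
    q=L[(abs(L[:,0])<20)&(abs(L[:,1])<17)&(L[:,2]>z)&(L[:,2]<=z+6)]
    print(z,[(len(k),np.median(k,0).round(1)) for k in (q[q[:,0]<-3.5],q[q[:,0]>3.5]) if len(k)])
q=L[(abs(L[:,0])<5)&(abs(L[:,1])<45)&(L[:,1]>16)&(L[:,2]>115)&(L[:,2]<125)]; print("card",np.median(q,0))
q=L[(abs(L[:,0])<6)&(L[:,1]>.14e3)&(L[:,1]<165)&(L[:,2]>28)]; print("lever",np.median(q,0))
s=env.sense(); print(s["ee_pos"],s["wrist_force"],s["gripper_width"],s["t"])
```

```text
104 [(60, array([-12.9,  10.4, 105.6])), (60, array([ 12.8,   9.9, 105.7]))]
110 [(17, array([-10.6,  13.3, 112.3])), (19, array([ 10. ,  14.1, 112.4]))]
116 [(21, array([ -8.8,  14. , 117.7])), (19, array([  9.1,  14.5, 118.9]))]
122 [(14, array([ -7.1,  14.8, 124.9])), (12, array([  7.4,  14.4, 124.3]))]
card [  0.11998565  30.94580317 119.73510399]
lever [ -0.30966714 152.39566854  37.862696  ]
[0.51608558 0.20577848 0.14849477] [ 0.49262899 -0.24197273 -1.05803669] 0.02107172927609246 22.375
```

```bash
python3 -c "
from h import *
print(workorder.finish_job())"
```

```text
the job is handed in; nothing more can be done
None
```

The job is handed in at about 22 s: the clamp lever is folded flat, and the clip is held squeezed open over the middle of the card's top edge, centred to within about 0.2 mm and not touching the card.

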